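# Set the drill jig's length stop to 4 and seat the blank

## Task

Set the counter of the drill jig to 4: press the sprung knob down by feel until its clutch takes hold, never ramming it, turn it until the 4 stands in the middle of the window, and let the knob spring back up. Then slide the aluminium bar along its channel until it sits against the stop, without driving it hard into the stop, and leave the other things on the bench where they are.

Things in the scene. Friction and masses are not known exactly. Their poses are not given: they have to be found in the camera images.
- jig: Drill jig screwed to the bench: dark base plate 130 x 350 x 16 mm. Origin: centre of its underside; y runs along the plate from the open channel end to the green housing, z up. Jig frame, mm: channel along y at x = 0, floor z = 16, between rails 7 mm high, 33 mm apart, y = -165 to 20. A drill-bush bridge spans it at y = -9 to 13, x = -44 to 44, z = 55 to 69. Housing: x = -48 to 48, y = 55 to 172, top z = 80.
- drum (a joint): The white number drum, black numbers 0 to 9, seen in the window. Value in rad: number n stands in mid-window at n x 0.6283 (4 at 2.513; 5 at 3.142). It follows the spindle under the knob one to one and grows as that turns clockwise seen from above. It starts between 1 and 2.2 (numbers), has end stops at 0 and 9, and friction holds it where it is left.
- window (a point): Centre of the window in the housing's top, (0, 80, 80) in the jig frame, mm: opening 22 x 18 mm in a grey frame 3 mm high with a red mark either side at its middle. The numbers pass along jig x, 18 mm apart, and stand upright for one looking from the +x side.
- knob_grip (a point): The setting knob: black, ribbed, 44 mm across, 34 mm high, on a vertical axis at (0, 132) mm in the jig frame. This point is on the axis, 13 mm below the knob's top, at jig z = 127 mm with the knob up; it goes down and turns with the knob. Below the knob's underside (z = 106) is the clutch, 37 mm across, down to the housing's top (z = 80).
- press (a joint): How far the knob is pressed down, m: 0 up. Its spring takes 2 N at first, 6 N at 11 mm. Six dogs, 8 mm high, under the knob fit between six on the spindle. To 3 mm it turns idle; dogs meeting tip to tip stop it there (6 N a mm): turn it a little (up to 50 degrees) till it drops in, push on. Fully in, at 11 mm, it stops likewise, and drives the spindle after up to 8 degrees of play, at 0.1 N m.
- knob: The knob with its six steel dogs. Origin on the knob's axis, 47 mm below point knob_grip.
- spindle: The steel spindle head with six dogs, under the knob; origin on the axis at the housing's top. The dogs can be damaged: the force between knob and spindle (the push beyond the spring's, and the drive) should stay below 20 N. Push slowly and stop a few newtons beyond the spring's force.
- stop: Steel stop plate, 26 mm wide, 8 mm thick in y, jig z = 19 to 39 mm, on a 10 mm rod out of the housing. Origin: under the middle of the face that looks down the channel (towards jig -y), at the level of the jig's underside; axes as the jig's. It moves towards jig +y by 1 mm a number. Pushing it with more than about 40 N would shift it; keep below 30 N.
- bar: Loose aluminium bar, 30 x 110 x 25 mm (jig x, y, z), about 0.2 kg, lying in the channel. Origin: its centre, at jig z = 28.5 mm; axes as the jig's. It starts 40 to 85 mm short of the stop; home, its centre is 55 mm from the stop's face. Its rear end (towards jig -y) stands free and can be pushed, above the rails, with shut fingertips. It slides at 1 to 4 N.
- oil_bottle: Yellow oil bottle, 48 mm across, 115 mm high, beside the jig at +x; origin under its centre. Leave alone.
- parts_tray: Open blue tray, 80 x 100 x 30 mm, beside the jig at +x; origin under its centre. Leave alone.
- screwdriver: Screwdriver with red handle, 160 mm long, lying beside the jig at -x; origin under its middle. Leave alone.
- spare_bar: A spare aluminium bar, 30 x 110 x 25 mm, lying on the bench beside the jig at -x; origin under its centre. Leave alone.
Not all that is in view belongs to the job. What is shaped like the bar but black is not meant.

How it is judged:
On the way:
1. the 4 stands in the middle of the window, the drum is still and the knob has sprung back up (value of joint drum between 2.393 and 2.633 rad and value of joint press below 0.0015 m and velocity of joint drum between -0.05 and 0.05 rad/s), for 0.2 s.
At the end, for the whole second after the job is handed in: The 4 stands in the window (drum within 0.12 rad of 2.513), the knob is up (pressed less than 1.5 mm), the bar lies flat and at rest in its channel with its front end within 2 mm of the stop's face (value of joint drum between 2.393 and 2.633 rad and value of joint press below 0.0015 m and y of bar in the frame of stop above -0.057 m and x of bar in the frame of stop between -0.004 and 0.004 m and z of bar in the frame of jig below 0.0305 m and angle between the y axis of bar and the y axis of jig, either way round below 0.06 rad and angle between bar's own z axis and vertical below 0.06 rad and linear speed of bar below 0.01 m/s); the robot touches nothing.
It fails at once if the clutch dogs are rammed or strained: more than 20 N between knob and spindle (contact force between knob and spindle above 20 N).
It fails at once if the stop is hit or forced with more than 30 N (contact force between stop and anything else above 30 N).
It fails at once if the oil bottle, tray, screwdriver or spare bar is shifted by more than 20 mm (distance of any of oil_bottle, parts_tray, screwdriver, spare_bar from where it was at the start of the episode above 0.02 m).
It also fails if it takes over 64 s, if anything falls off the work surface, if the arm or the gripper's body presses on something with over 40 N, if the wrist force passes 120 N, or if a joint passes its speed limit or range.

## Robot

A 6-joint arm with a two-finger parallel gripper is mounted at the origin on the work surface. World frame = base frame: x ahead of the robot, y to its left, z up, the work surface at z = 0. Lengths are in m, angles in rad, forces in N, time in s.
With the tool pointing down it reaches from about 0.275 to 0.825 m from the base axis. Payload 4.9 kg.
Tool frame: the origin (TCP) lies at the very end of the fingers, on their centre line; the grasp point (between the pads) lies 19 mm behind it (ctrl.grip_point_offset is the distance from the TCP to the grasp point, in m); z points along the fingers, y is the line along which they close (so a half turn about z gives the same grasp; the last joint's range is limited). The gripper opens to 85 mm and grips with 20 to 120 N. Pads are 22 mm wide; open, the fingers measure 114 mm over their backs; the gripper's body (76 mm by 85 mm) begins 54 mm behind the grasp point. The pads swing forward as they close: fully open they stand 13 mm farther back than shut.
Start: joints at [-0.134, 0.326, -0.193, 1.052, 0, 1.437], TCP at [0.55, 0, 0.231] pointing down, gripper open.
Joint ranges: [-2.65, 2.65], [-0.97, 1.79], [-1.3, 1.35], [-1.93, 2.1], [-1.47, 1.37], [-3.14, 3.14]. Speed limits (rad/s): [2.57, 2.57, 3.14, 3.14, 3.14, 3.14].

## Interface

Orientations are given as a unit quaternion [w, x, y, z].
In Python, from rig import telemetry, viewer, ctrl gives the robot as it stands.
- The arm moves only by the shell command python3 -m jog 'ROWS' [FORCE]. ROWS is a JSON object of lists of equal length, an entry for each row: "travel": the shift along the tool's x, y, z in units of 40 mm (1.0 is 40 mm), a list of three; "dr": the turn, a rotation vector about the tool's x, y, z in units of 5 degrees (1.0 is 5 degrees), a list of three; "fingers": the gripper's target within -1 to 1 (fully open at 1, half-way at 0, shut at -1). In form: {"travel": [[tx, ty, tz], ...], "dr": [[rx, ry, rz], ...], "fingers": [fingers, ...]}. A call has exactly 8 rows; each row is the pose to reach, as a shift and turn from the pose commanded when the call began, along the tool's axes at that moment; what a row does not reach only later rows make up. A row lasts 1/10 s, in which the tool goes at most 50 mm and 8.59 degrees, less where a joint would pass 70% of its speed; a pose out of reach is approached as far as the arm can. A call with a gripper value outside its range is refused whole. The fingers move at their own pace and stop on an object; FORCE is the grip in N (left out, the last holds). Time passes only in rows, so rows that repeat a pose let the fingers close, or fill a call up. It gives the time, the measured TCP pose, the force and the opening at its end, in the units of the state.
- telemetry.get_obs(): the state, without advancing time (a new reading comes with each control period).
- viewer.read_camera(name): name is "scene" or "side" or "wrist"; returns a dict with "frame" (384x512x3 uint8, blue, green, red), "z_map" (384x512 float32, m along the optical axis (not along the pixel's ray), 0 where there is no reading), "intrinsics" (3x3 intrinsics, pixels), "D" ([k1, k2, p1, p2, k3] as OpenCV has them; the pictures are not rectified), "position" and "orientation" of the camera in the world; the wrist camera has in their place "tool_from_camera" (4x4, takes a point from camera to tool coordinates, whose origin is the TCP and whose axes are the flange's). Camera axes: x right, y down, z forward; pixel columns grow to the right and rows downward; lengths in m; the calibration is good to about 2 mm. A picture is of the moment at which its call begins: read the wrist's pose just before it.
- ctrl.sign_off(): hands the job in, once; it reports no verdict.
The state is a dict: "t": time; "joints": joint angles; "dq": joint speeds; "joint_efforts": joint torques, N m; "tcp_pos": TCP position; "tool_rot": TCP orientation; "contact_force": force on the tool from outside, world axes, zero at the start; "ft_torque": the same for the moment, N m; "opening": finger opening in m.
Only numpy, scipy, OpenCV 4.12 (cv2) and the standard library are available. Lean on these libraries where they do the work, as an engineer would, in place of code of your own. Each camera call takes 0.05 s, during which the arm holds its last target. There are 200 camera calls.

## Working session

There is one attempt and no reset: what is moved stays moved. The work goes in short steps, Python scripts to look and compute and a shell command to move; the robot and the scene stay as the last step left them, time stands still between calls to the robot, and variables do not carry over. Pictures are saved under pics/ and viewed, on a budget of 10 in all, crops included, one or two more only if the job needs it, and the job is handed in when it is done.

```bash
ls; mkdir -p pics
cat > h.py <<'E'
import numpy as np, cv2
from scipy.spatial.transform import Rotation as R
from rig import telemetry, viewer, ctrl
def q(o): return R.from_quat([o[1],o[2],o[3],o[0]])
def cam(name):
    o=telemetry.get_obs(); c=viewer.read_camera(name)
    if name=="wrist":
        T=np.eye(4);T[:3,:3]=q(o["tool_rot"]).as_matrix();T[:3,3]=o["tcp_pos"]
        T=T@np.array(c["tool_from_camera"])
    else:
        T=np.eye(4);T[:3,:3]=q(c["orientation"]).as_matrix();T[:3,3]=c["position"]
    c["T"]=T; return c
def ray(c,uv):
    p=cv2.undistortPoints(np.array(uv,float).reshape(-1,1,2),np.array(c["intrinsics"]),np.array(c["D"])).reshape(-1,2)
    d=np.c_[p,np.ones(len(p))]
    return c["T"][:3,3], d@c["T"][:3,:3].T, d
def onplane(c,uv,z):
    o,d,_=ray(c,uv); return o+d*((z-o[2])/d[:,2])[:,None]
def depthpt(c,uv):
    o,d,_=ray(c,uv); z=np.array([c["z_map"][int(round(v)),int(round(u))] for u,v in np.array(uv).reshape(-1,2)])
    return o+d*z[:,None]
def project(c,P):
    Ti=np.linalg.inv(c["T"]); 
    return cv2.projectPoints(np.array(P,float).reshape(-1,3),cv2.Rodrigues(Ti[:3,:3])[0],Ti[:3,3],np.array(c["intrinsics"]),np.array(c["D"]))[0].reshape(-1,2)
E
python3 - <<'E'
from h import *
o=telemetry.get_obs();print(o)
a=cam("scene");b=cam("side");w=cam("wrist")
import pickle;pickle.dump((a,b,w),open("c0.pkl","wb"))
for c in(a,b,w):print(c["T"].round(3).tolist(),np.array(c["intrinsics"]).tolist())
im=np.vstack([np.hstack([a["frame"],b["frame"]])]);im=cv2.resize(im,(800,300),interpolation=cv2.INTER_AREA)
cv2.imwrite("pics/s1.png",a["frame"]);cv2.imwrite("pics/s2.png",np.vstack([cv2.resize(b["frame"],(400,300)),cv2.resize(w["frame"],(400,300))]))
E
```

```text
pics
{'t': 0.0, 'joints': array([-1.34199736e-01,  3.26931872e-01, -1.93600360e-01,  1.05201998e+00,
       -2.65348759e-06,  1.43662128e+00]), 'dq': array([-0.00026799,  0.00067882, -0.00112349,  0.00010771,  0.00083314,
        0.00131962]), 'joint_efforts': array([-1.24197268e-03, -4.43398941e+01,  2.62443137e+01,  1.56443648e-02,
       -1.97191571e-04, -6.55614656e-06]), 'tcp_pos': array([5.49401652e-01, 9.15679204e-05, 2.30502139e-01]), 'tool_rot': array([-6.97468798e-04,  7.07115236e-01,  7.07097781e-01, -5.33220707e-04]), 'contact_force': array([-0.46440301, -0.14566112, -0.48001952]), 'ft_torque': array([0.02230076, 0.00065354, 0.00329267]), 'opening': 0.08545309934897884}
[[0.121, 0.79, -0.601, 1.122], [0.993, -0.1, 0.068, -0.138], [-0.007, -0.605, -0.796, 0.871], [0.0, 0.0, 0.0, 1.0]] [[440.53582064850525, 0.0, 259.7596509245959], [0.0, 440.53582064850525, 189.96478406724], [0.0, 0.0, 1.0]]
[[0.768, -0.415, 0.488, 0.052], [-0.64, -0.522, 0.563, -0.691], [0.021, -0.745, -0.666, 0.808], [0.0, 0.0, 0.0, 1.0]] [[461.17652452151725, 0.0, 265.09140560491], [0.0, 461.17652452151725, 187.33272146177168], [0.0, 0.0, 1.0]]
[[1.0, 0.001, -0.002, 0.55], [0.0, -0.961, -0.276, 0.069], [-0.002, 0.276, -0.961, 0.373], [0.0, 0.0, 0.0, 1.0]] [[311.6182701876364, 0.0, 252.44776772184107], [0.0, 311.6182701876364, 192.05304410319658], [0.0, 0.0, 1.0]]
```

View pics/s1.png

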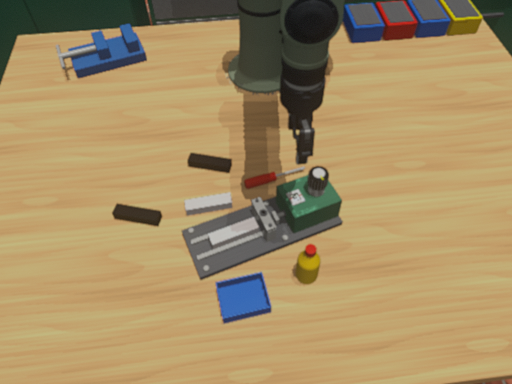

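View pics/s2.png

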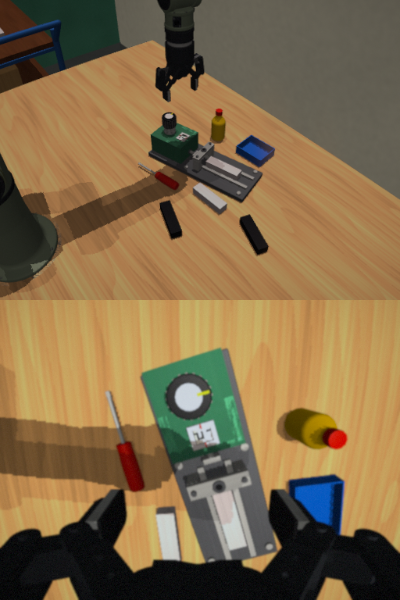

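The bar to be slid is in the channel at scene (232,233). Things it could be mistaken for are the spare bar at (208,203) and the black bars at (210,162) and (137,214). The knob is the black one with a white cap at scene (318,175), and in the full wrist image about (241,124). Next I'll measure the housing, knob, bar and stop.

Run:
```python
from h import *
import pickle
A=pickle.load(open("c0.pkl","rb"))
cl={}
for n,c in zip(("scene","side","wrist"),A):
    hsv=cv2.cvtColor(c["frame"],cv2.COLOR_BGR2HSV)
    vv,uu=np.mgrid[0:384,0:512]; uv=np.c_[uu.ravel(),vv.ravel()].astype(float)
    o,d,_=ray(c,uv); P=(o+d*c["z_map"].ravel()[:,None]).reshape(384,512,3)
    cl[n]=P
    near=(abs(P[...,0]-.5)<.3)&(abs(P[...,1])<.35)
    g=(hsv[...,0]>60)&(hsv[...,0]<90)&(hsv[...,1]>80)&near
    top=g&(abs(P[...,2]-.08)<.01)
    pts=P[top]; print(n,"top z",np.median(pts[:,2]),len(pts),cv2.minAreaRect(pts[:,:2].astype(np.float32)*1000))
    # plate
    pl=near&(abs(P[...,2]-.016)<.006)&(hsv[...,1]<80)&(hsv[...,2]<120)
    m=cv2.morphologyEx(pl.astype(np.uint8),cv2.MORPH_OPEN,np.ones((3,3)))
    print(" plate",m.sum(),cv2.minAreaRect(P[m>0][:,:2].astype(np.float32)*1000))
    # knob top: depth 0.14
    k=near&(P[...,2]>.125)&(P[...,2]<.16)&(P[...,1]>.05)&(P[...,1]<.25)&(P[...,0]<.65)
    kk=k&(P[...,2]>.134)
    print(" knob",k.sum(),np.median(P[kk][:,2]),cv2.minEnclosingCircle(P[kk][:,:2].astype(np.float32)*1000) if kk.sum() else 0)
    w=(hsv[...,1]<60)&(hsv[...,2]>150)&kk
    u=np.argwhere(w); print(" white cap px",u.mean(0)[::-1],len(u),"on z.14",onplane(c,[u.mean(0)[::-1]],.14))
    b=near&(abs(P[...,2]-.041)<.004)&(hsv[...,1]<60)&(hsv[...,2]>120)
    print(" bar",b.sum(),cv2.minAreaRect(P[b][:,:2].astype(np.float32)*1000) if b.sum()>5 else 0)
w=A[2]["frame"]
cv2.imwrite("pics/w1.png",cv2.resize(w[50:384,170:370],None,fx=1.75,fy=1.75,interpolation=cv2.INTER_CUBIC))
```

```text
scene top z 0.08003018846598925 898 ((548.1011962890625, 35.315425872802734), (92.72174072265625, 113.56739044189453), 16.526458740234375)
 plate 3447 ((559.2119750976562, -79.24813842773438), (173.5287628173828, 346.0513610839844), 16.92314910888672)
 knob 194 0.14030523944573847 ((540.08984375, 55.148441314697266), 22.103944778442383)
 white cap px [319.75409836 172.21311475] 61 on z.14 [[0.53915208 0.05748072 0.14      ]]
 bar 643 ((591.088623046875, -115.41542053222656), (32.76239776611328, 161.3607635498047), 16.985029220581055)
side top z 0.07834111728325621 905 ((543.3895874023438, 35.604915618896484), (97.93439483642578, 118.57720184326172), 17.011268615722656)
 plate 2652 ((569.32470703125, -112.2755126953125), (245.8518829345703, 392.58624267578125), 51.34746551513672)
 knob 107 0.1389751990121454 ((537.2655639648438, 56.38932800292969), 21.996301651000977)
 white cap px [215.16129032 147.77419355] 31 on z.14 [[0.5382107  0.05739673 0.14      ]]
 bar 398 ((590.0247802734375, -115.41156005859375), (31.742488861083984, 159.8306121826172), 17.557493209838867)
wrist top z 0.08007394480478117 8446 ((546.3782958984375, 35.7071647644043), (95.91724395751953, 116.131591796875), 16.74527359008789)
 plate 8441 ((549.9984130859375, -81.61578369140625), (189.866455078125, 346.9957580566406), 17.049957275390625)
 knob 1790 0.14032068567099476 ((541.0846557617188, 54.70829772949219), 22.520183563232422)
 white cap px [240.65424739 119.05663189] 671 on z.14 [[0.54045325 0.05748901 0.14      ]]
 bar 1966 ((592.3838500976562, -115.56832885742188), (30.599611282348633, 162.1611785888672), 16.300886154174805)
```

View pics/w1.png

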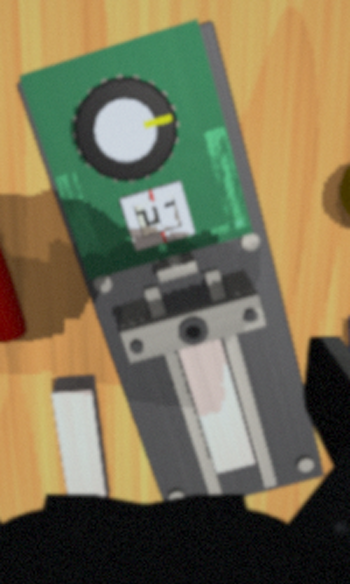

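The crop confirms the bar in the channel, with its end visible at crop (235,465). The spare bar is outside the jig at (78,435). The knob is at (127,130) and the window at (155,212). I'll move over the knob and turn the tool so the wrist camera sits on the window side.

```bash
python3 -m jog '{"travel":[[0.4,-0.1,0],[1,-0.2,0],[1.36,-0.22,0],[1.36,-0.22,0],[1.36,-0.22,0],[1.36,-0.22,0],[1.36,-0.22,0],[1.36,-0.22,0]],"dr":[[0,0,-1.6],[0,0,-3.2],[0,0,-4.8],[0,0,-6.4],[0,0,-8],[0,0,-9.7],[0,0,-11.4],[0,0,-13]],"fingers":[1,1,1,1,1,1,1,1]}' 30
python3 -m jog '{"travel":[[0,0,0],[0,0,0],[0,0,0],[0,0,0],[0,0,0],[0,0,0],[0,0,0],[0,0,0]],"dr":[[0,0,-1.6],[0,0,-3.2],[0,0,-4.8],[0,0,-6.4],[0,0,-8],[0,0,-9.7],[0,0,-11.4],[0,0,-13]],"fingers":[1,1,1,1,1,1,1,1]}'
python3 -m jog '{"travel":[[0,0,0],[0,0,0],[0,0,0],[0,0,0],[0,0,0],[0,0,0],[0,0,0],[0,0,0]],"dr":[[0,0,-1.6],[0,0,-3.2],[0,0,-4.8],[0,0,-6.4],[0,0,-8],[0,0,-9.7],[0,0,-11.4],[0,0,-13]],"fingers":[1,1,1,1,1,1,1,1]}'
cat >> h.py <<'E'
def jigw(p,o=(579.2,-73.0),a=16.8):
    s,c=np.sin(np.radians(a)),np.cos(np.radians(a)); p=np.atleast_2d(p)
    return np.c_[o[0]+p[:,0]*c-p[:,1]*s,o[1]+p[:,0]*s+p[:,1]*c,p[:,2]]/1000
def window(c,s=8):
    # rectified window view as a reader at +x sees it: up=-x, right=+y ; 60(x) x 40(y) mm around window
    J=np.array([[-25,60,78.],[-25,100,78],[25,100,78],[25,60,78]])
    uv=project(c,jigw(J)).astype(np.float32)
    M=cv2.getPerspectiveTransform(uv,np.float32([[0,0],[40*s,0],[40*s,50*s],[0,50*s]]))
    return cv2.warpPerspective(c["frame"],M,(40*s,50*s),flags=cv2.INTER_CUBIC)
E
python3 - <<'E'
from h import *
o=telemetry.get_obs();print(o["t"],o["joints"].round(3),o["tcp_pos"],q(o["tool_rot"]).as_matrix().round(3).tolist(),o["contact_force"])
c=cam("wrist")
hsv=cv2.cvtColor(c["frame"],cv2.COLOR_BGR2HSV)
vv,uu=np.mgrid[0:384,0:512]; uv=np.c_[uu.ravel(),vv.ravel()].astype(float)
oo,d,_=ray(c,uv); P=(oo+d*c["z_map"].ravel()[:,None]).reshape(384,512,3)
kk=(abs(P[...,2]-.14)<.006)&(abs(P[...,0]-.54)<.04)&(abs(P[...,1]-.055)<.04)
print("knob",np.median(P[kk][:,2]),cv2.minEnclosingCircle(P[kk][:,:2].astype(np.float32)*1000))
u=np.argwhere(kk&(hsv[...,1]<60)&(hsv[...,2]>150)); print("cap",onplane(c,[u.mean(0)[::-1]],.14))
g=(hsv[...,0]>60)&(hsv[...,0]<90)&(hsv[...,1]>80)&(abs(P[...,2]-.08)<.01); print(cv2.minAreaRect(P[g][:,:2].astype(np.float32)*1000))
im=cv2.resize(c["frame"],(512,384)); w=window(c)
cv2.imwrite("pics/a1.png",np.hstack([im[:,:460],cv2.resize(w,(307,384))]))
E
```

```text
t: 0.95
tcp_pos: [0.5409, 0.0545, 0.2309]
tool_rot: [-0.0, 0.214, 0.977, -0.0]
contact_force: [-0.3, -0.7, 0.5]
opening: 0.0852
t: 1.75
tcp_pos: [0.541, 0.0544, 0.231]
tool_rot: [-0.0, -0.345, 0.939, 0.0]
contact_force: [0.1, -0.5, 0.2]
opening: 0.0854
t: 2.55
tcp_pos: [0.541, 0.0544, 0.231]
tool_rot: [0.0, 0.795, -0.606, -0.0]
contact_force: [-0.1, -0.3, -0.3]
opening: 0.0858
2.55 [-0.036  0.315 -0.209  1.047 -0.    -1.874] [0.54096118 0.05440635 0.23096596] [[0.264, -0.964, -0.001], [-0.964, -0.264, 0.0], [-0.0, 0.001, -1.0]] [-0.05909382 -0.29423431 -0.26272171]
knob 0.14026230304726908 ((540.5230712890625, 54.38117599487305), 23.06372833251953)
cap [[0.5379303  0.06443802 0.14      ]]
((546.4152221679688, 35.498260498046875), (96.35957336425781, 116.17719268798828), 17.2294864654541)
```

View pics/a1.png

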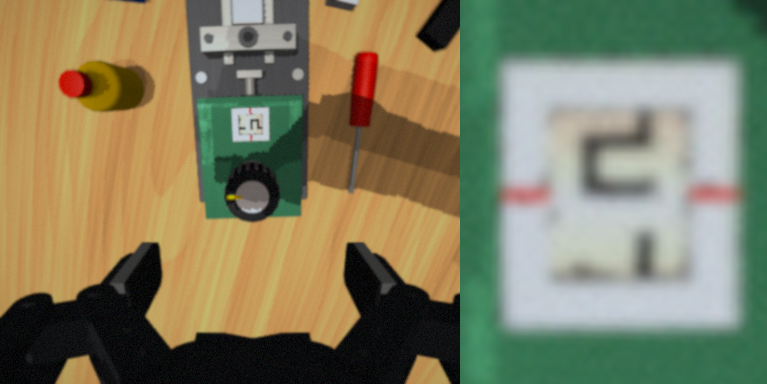

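The rectified window shows the lower part of a "2", with its middle bar 6.4 mm above the marks, and the top of a "1" 11.6 mm below. So the drum reads about 1.64 and needs about 85° clockwise once the clutch is engaged. I'll turn back 45°, go down and grip.

```bash
python3 -m jog '{"travel":[[0,0,0.5],[0,0,1.2],[0,0,2],[0,0,2.5],[0,0,2.8],[0,0,3],[0,0,3.07],[0,0,3.07]],"dr":[[0,0,-1.6],[0,0,-3.2],[0,0,-4.8],[0,0,-6.4],[0,0,-8],[0,0,-9],[0,0,-9],[0,0,-9]],"fingers":[1,1,1,1,1,1,1,1]}'
python3 -m jog '{"travel":[[0,0,0],[0,0,0],[0,0,0],[0,0,0],[0,0,0],[0,0,0],[0,0,0],[0,0,0]],"dr":[[0,0,0],[0,0,0],[0,0,0],[0,0,0],[0,0,0],[0,0,0],[0,0,0],[0,0,0]],"fingers":[-1,-1,-1,-1,-1,-1,-1,-1]}' 30
python3 -c "
from h import *
o=telemetry.get_obs();print(o)"
```

```text
t: 3.4
tcp_pos: [0.5409, 0.0544, 0.1081]
tool_rot: [0.0, 0.966, -0.26, -0.0]
contact_force: [-0.6, 0.5, -0.6]
opening: 0.0855
t: 4.2
tcp_pos: [0.5417, 0.0547, 0.1087]
tool_rot: [-0.0, 0.966, -0.259, 0.0]
contact_force: [1.2, 1.7, 2.8]
opening: 0.0432
{'t': 4.2, 'joints': array([-3.53967929e-02,  4.28811149e-01, -3.80158478e-01,  7.60782153e-01,
        6.23850013e-04, -2.65349883e+00]), 'dq': array([-0.00026671,  0.00136156, -0.00024329, -0.0011758 ,  0.00146402,
       -0.00080383]), 'joint_efforts': array([-1.18664939e+00, -4.43933022e+01,  2.07798171e+01,  5.70376273e-01,
       -6.65693488e-01, -5.50497294e-03]), 'tcp_pos': array([0.54171872, 0.05465253, 0.10874502]), 'tool_rot': array([-4.21177539e-04,  9.65939685e-01, -2.58766604e-01,  4.38949441e-04]), 'contact_force': array([1.22685846, 1.65727169, 2.78033811]), 'ft_torque': array([ 0.45115099, -0.28460157,  0.04061388]), 'opening': 0.04315687111456247}
```

```bash
python3 -m jog '{"travel":[[0,0,0.013],[0,0,0.025],[0,0,0.038],[0,0,0.05],[0,0,0.063],[0,0,0.075],[0,0,0.088],[0,0,0.1]],"dr":[[0,0,0],[0,0,0],[0,0,0],[0,0,0],[0,0,0],[0,0,0],[0,0,0],[0,0,0]],"fingers":[-1,-1,-1,-1,-1,-1,-1,-1]}'
```

```text
t: 5.0
tcp_pos: [0.5418, 0.0546, 0.1056]
tool_rot: [-0.0, 0.966, -0.259, 0.001]
contact_force: [0.4, 3.9, 12.6]
opening: 0.0431
```

```bash
python3 -m jog '{"travel":[[0,0,-0.01],[0,0,-0.01],[0,0,-0.01],[0,0,-0.01],[0,0,-0.01],[0,0,-0.01],[0,0,-0.01],[0,0,-0.01]],"dr":[[0,0,0.3],[0,0,0.6],[0,0,0.9],[0,0,1.2],[0,0,1.5],[0,0,1.8],[0,0,2.1],[0,0,2.4]],"fingers":[-1,-1,-1,-1,-1,-1,-1,-1]}'
```

```text
t: 5.8
tcp_pos: [0.5417, 0.0545, 0.1059]
tool_rot: [-0.0, 0.933, -0.359, 0.001]
contact_force: [0.5, 3.6, 9.7]
opening: 0.0428
```

```bash
python3 -m jog '{"travel":[[0,0,0],[0,0,0],[0,0,0],[0,0,0],[0,0,0],[0,0,0],[0,0,0],[0,0,0]],"dr":[[0,0,0.3],[0,0,0.6],[0,0,0.9],[0,0,1.2],[0,0,1.5],[0,0,1.8],[0,0,2.1],[0,0,2.4]],"fingers":[-1,-1,-1,-1,-1,-1,-1,-1]}'
```

```text
t: 6.6
tcp_pos: [0.5415, 0.0544, 0.1052]
tool_rot: [-0.0, 0.891, -0.455, 0.0]
contact_force: [3.1, 3.0, 4.1]
opening: 0.0429
```

```bash
python3 -m jog '{"travel":[[0,0,0.01],[0,0,0.02],[0,0,0.03],[0,0,0.035],[0,0,0.04],[0,0,0.045],[0,0,0.05],[0,0,0.05]],"dr":[[0,0,0],[0,0,0],[0,0,0],[0,0,0],[0,0,0],[0,0,0],[0,0,0],[0,0,0]],"fingers":[-1,-1,-1,-1,-1,-1,-1,-1]}'
```

```text
t: 7.4
tcp_pos: [0.5415, 0.0544, 0.1029]
tool_rot: [-0.0, 0.891, -0.454, 0.0]
contact_force: [3.3, 3.8, 3.9]
opening: 0.0431
```

Force stays at the spring's level, so the dogs are in. I'll push on slowly.

```bash
python3 -m jog '{"travel":[[0,0,0.013],[0,0,0.025],[0,0,0.038],[0,0,0.05],[0,0,0.063],[0,0,0.075],[0,0,0.085],[0,0,0.09]],"dr":[[0,0,0],[0,0,0],[0,0,0],[0,0,0],[0,0,0],[0,0,0],[0,0,0],[0,0,0]],"fingers":[-1,-1,-1,-1,-1,-1,-1,-1]}'
```

```text
t: 8.2
tcp_pos: [0.5415, 0.0544, 0.0995]
tool_rot: [-0.0, 0.891, -0.454, 0.0]
contact_force: [2.9, 3.9, 6.2]
opening: 0.0431
```

```bash
python3 -m jog '{"travel":[[0,0,0.005],[0,0,0.01],[0,0,0.015],[0,0,0.015],[0,0,0.015],[0,0,0.015],[0,0,0.015],[0,0,0.015]],"dr":[[0,0,0.2],[0,0,0.4],[0,0,0.8],[0,0,1.3],[0,0,1.9],[0,0,2.6],[0,0,3.3],[0,0,4]],"fingers":[-1,-1,-1,-1,-1,-1,-1,-1]}'
python3 -m jog '{"travel":[[0,0,0],[0,0,0],[0,0,0],[0,0,0],[0,0,0],[0,0,0],[0,0,0],[0,0,0]],"dr":[[0,0,0.7],[0,0,1.4],[0,0,2.2],[0,0,3],[0,0,3.8],[0,0,4.6],[0,0,5.4],[0,0,6]],"fingers":[-1,-1,-1,-1,-1,-1,-1,-1]}'
python3 - <<'E'
from h import *
o=telemetry.get_obs();print(o["t"],o["joints"].round(3),o["contact_force"],o["ft_torque"])
c=cam("wrist"); w=window(c)
cv2.imwrite("pics/a2.png",np.hstack([c["frame"][:,:460],cv2.resize(w,(307,384))]))
E
```

```text
t: 9.0
tcp_pos: [0.5412, 0.0544, 0.0989]
tool_rot: [0.0, 0.798, -0.603, 0.0]
contact_force: [2.4, 3.1, 6.8]
opening: 0.0429
t: 9.8
tcp_pos: [0.5409, 0.0544, 0.0989]
tool_rot: [-0.0, -0.615, 0.789, 0.0]
contact_force: [2.6, 3.5, 7.9]
opening: 0.0432
9.8 [-0.036  0.44  -0.391  0.739 -0.    -1.36 ] [2.62999524 3.52411425 7.86431761] [ 0.68965621 -0.34089548  0.07468916]
```

View pics/a2.png

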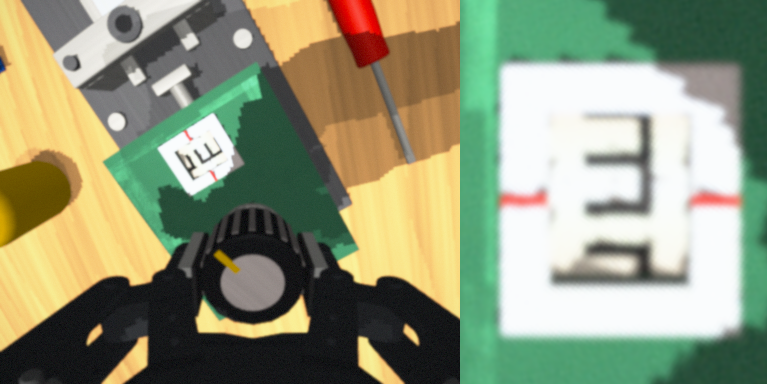

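The window now shows a 3, with its middle bar 39 px (5.1 mm) above the marks. The drum is at about 2.72, so 46° remain.

```bash
python3 -m jog '{"travel":[[0,0,0],[0,0,0],[0,0,0],[0,0,0],[0,0,0],[0,0,0],[0,0,0],[0,0,0]],"dr":[[0,0,0.6],[0,0,1.3],[0,0,2],[0,0,2.8],[0,0,3.6],[0,0,4.4],[0,0,5.2],[0,0,6]],"fingers":[-1,-1,-1,-1,-1,-1,-1,-1]}'
python3 -m jog '{"travel":[[0,0,0],[0,0,0],[0,0,0],[0,0,0],[0,0,0],[0,0,0],[0,0,0],[0,0,0]],"dr":[[0,0,0.6],[0,0,1.3],[0,0,2],[0,0,2.6],[0,0,3],[0,0,3.2],[0,0,3.2],[0,0,3.2]],"fingers":[-1,-1,-1,-1,-1,-1,-1,-1]}'
python3 - <<'E'
from h import *
o=telemetry.get_obs();print(o["t"],o["joints"].round(3),o["contact_force"],o["ft_torque"])
c=cam("wrist"); w=window(c)
cv2.imwrite("pics/a3.png",np.hstack([c["frame"][:,:460],cv2.resize(w,(307,384))]))
E
```

```text
t: 10.65
tcp_pos: [0.5406, 0.0546, 0.0988]
tool_rot: [-0.0, -0.39, 0.921, 0.0]
contact_force: [1.2, 3.7, 8.0]
opening: 0.043
t: 11.45
tcp_pos: [0.5405, 0.0548, 0.0988]
tool_rot: [-0.0, -0.259, 0.966, 0.001]
contact_force: [0.4, 4.3, 7.9]
opening: 0.0437
11.45 [-0.035  0.44  -0.392  0.74   0.001 -0.559] [0.39496472 4.31323332 7.89894277] [ 0.97726608 -0.18368579  0.02861379]
```

View pics/a3.png

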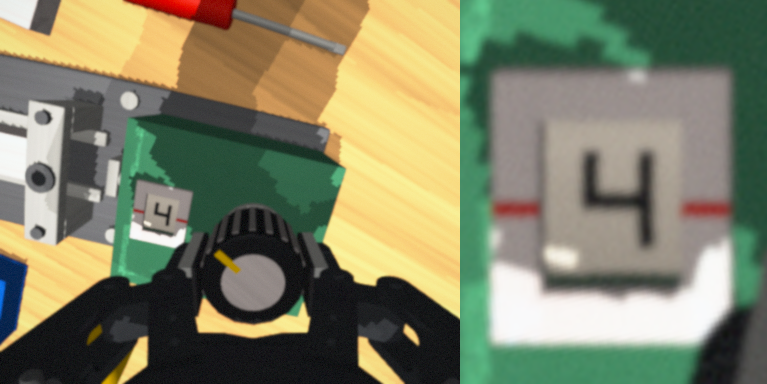

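The 4 stands at crop (618,199). The marks are at row 209, but the camera is off to the -x side, and allowing for that parallax the error is within about 1 mm. That is inside tolerance. I'll take the load off the dogs, lift, and release.

```bash
python3 -m jog '{"travel":[[0,0,0],[0,0,-0.02],[0,0,-0.06],[0,0,-0.1],[0,0,-0.14],[0,0,-0.18],[0,0,-0.22],[0,0,-0.25]],"dr":[[0,0,-0.2],[0,0,-0.4],[0,0,-0.4],[0,0,-0.4],[0,0,-0.4],[0,0,-0.4],[0,0,-0.4],[0,0,-0.4]],"fingers":[-1,-1,-1,-1,-1,-1,-1,-1]}'
python3 -m jog '{"travel":[[0,0,0],[0,0,0],[0,0,0],[0,0,0],[0,0,0],[0,0,-0.5],[0,0,-1.3],[0,0,-2.3]],"dr":[[0,0,0],[0,0,0],[0,0,0],[0,0,0],[0,0,0],[0,0,0],[0,0,0],[0,0,0]],"fingers":[1,1,1,1,1,1,1,1]}'
python3 - <<'E'
from h import *
o=telemetry.get_obs();print(o["t"],o["joints"].round(3),o["tcp_pos"],o["contact_force"])
cs=cam("scene")
c=cam("wrist"); w=window(c)
vv,uu=np.mgrid[0:384,0:512]; uv=np.c_[uu.ravel(),vv.ravel()].astype(float)
oo,d,_=ray(c,uv); P=(oo+d*c["z_map"].ravel()[:,None]).reshape(384,512,3)
# true heights: knob top, window centre
kk=(abs(P[...,0]-.541)<.012)&(abs(P[...,1]-.0545)<.012);print("knob top z",np.median(P[kk][:,2]))
wj=jigw([0,80,78])[0];ww=(abs(P[...,0]-wj[0])<.005)&(abs(P[...,1]-wj[1])<.005);print("drum z",np.median(P[ww][:,2]),ww.sum())
# bar & stop in jig frame from wrist + scene depth
a=np.radians(16.8);Rm=np.array([[np.cos(a),np.sin(a)],[-np.sin(a),np.cos(a)]])
for n,cc in(("wrist",c),("scene",cs)):
    oo,d,_=ray(cc,uv);P=oo+d*cc["z_map"].ravel()[:,None]
    J=np.c_[(P[:,:2]*1000-[579.2,-73])@Rm.T,P[:,2]*1000]
    s=(abs(J[:,0])<10)&(J[:,2]>33)&(J[:,2]<45)&(J[:,1]>-180)&(J[:,1]<54)
    h,e=np.histogram(J[s,1],np.arange(-180,56,6));print(n,[(int(x),int(k),round(float(np.median(J[s&(J[:,1]>=x)&(J[:,1]<x+6),2])),1)) for x,k in zip(e,h) if k])
    b=(abs(J[:,0])<30)&(abs(J[:,2]-41)<2.5)&(J[:,1]<-12)&(J[:,1]>-170)
    if b.sum():print("bar top",cv2.minAreaRect(J[b][:,:2].astype(np.float32)),J[b][:,1].min(),np.median(J[b][:,0]),np.median(J[b][:,2]))
cv2.imwrite("pics/a4.png",np.hstack([c["frame"][:,:460],cv2.resize(w,(307,384))]))
E
```

```text
t: 12.3
tcp_pos: [0.5405, 0.0547, 0.1084]
tool_rot: [-0.001, -0.276, 0.961, 0.001]
contact_force: [1.2, 4.8, 2.2]
opening: 0.0434
t: 13.1
tcp_pos: [0.5398, 0.0543, 0.2003]
tool_rot: [-0.002, -0.276, 0.961, 0.0]
contact_force: [0.8, -0.4, 0.1]
opening: 0.0856
13.1 [-0.036  0.338 -0.258  0.978 -0.    -0.594] [0.53982113 0.05426126 0.20028513] [ 0.78310896 -0.35196081  0.06577462]
knob top z 0.2883587423225935
drum z 0.2655542078869074 1316
wrist [(-126, 80, 40.9), (-120, 104, 41.1), (-114, 111, 41.2), (-108, 104, 41.0), (-102, 113, 41.1), (-96, 113, 41.0), (-90, 110, 41.0), (-84, 107, 41.2), (-78, 117, 41.2), (-72, 112, 41.2), (-66, 113, 41.2), (-60, 113, 41.2), (-54, 115, 41.1), (-48, 115, 41.2), (-42, 112, 41.1), (-36, 117, 41.0), (-30, 114, 41.0), (-24, 106, 41.2), (-18, 1, 42.5), (30, 96, 39.0), (36, 102, 38.6), (42, 42, 38.3)]
bar top ((-0.1932506561279297, -71.77474975585938), (30.95611572265625, 107.74915313720703), 0.06354696303606033) -125.66066198786542 -0.7400003708668741 41.091239186396315
scene [(-126, 19, 41.2), (-120, 20, 41.6), (-114, 21, 41.0), (-108, 21, 41.0), (-102, 22, 41.5), (-96, 24, 41.6), (-90, 17, 40.9), (-84, 22, 41.8), (-78, 19, 41.8), (-72, 21, 41.2), (-66, 19, 41.8), (-60, 20, 41.1), (-54, 20, 41.3), (-48, 21, 41.7), (-42, 19, 41.5), (-36, 19, 42.0), (-30, 20, 41.2), (-24, 19, 40.8), (-18, 10, 40.7), (30, 22, 38.4), (36, 16, 37.4), (42, 12, 38.1), (48, 14, 38.6)]
bar top ((-0.7688236236572266, -69.75469970703125), (109.66357421875, 32.13213348388672), 89.33031463623047) -124.62197953145296 -0.015938244791786748 41.16985145730617
```

View pics/a4.png

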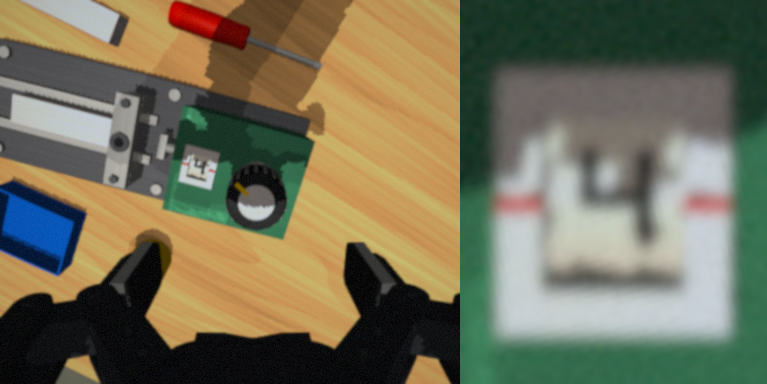

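The knob is up and the 4 is in the window. Its centre is at crop row 194 and the marks are at row 204, which is at most 0.05 rad off even ignoring parallax. The bar's rear end is at jig y ≈ -125.5 and the stop's face is near y = 30, leaving about 46 mm to slide. Next I'll move behind the bar with the fingers shut.

```bash
python3 -m jog '{"travel":[[0.2,-0.7,0],[0.5,-1.7,0],[0.8,-2.8,0],[1.1,-3.9,0],[1.4,-5,0],[1.7,-6.1,0],[1.88,-6.96,0],[1.88,-6.96,0]],"dr":[[0,0,-1.6],[0,0,-3.2],[0,0,-4.8],[0,0,-6.4],[0,0,-8],[0,0,-9.7],[0,0,-11.4],[0,0,-13]],"fingers":[1,0.5,-0.5,-1,-1,-1,-1,-1]}'
python3 -m jog '{"travel":[[0,0,0.3],[0,0,0.8],[0,0,1.4],[0,0,1.8],[0,0,2],[0,0,2],[0,0,2],[0,0,2]],"dr":[[0,0,-1],[0,0,-2.1],[0,0,-2.1],[0,0,-2.1],[0,0,-2.1],[0,0,-2.1],[0,0,-2.1],[0,0,-2.1]],"fingers":[-1,-1,-1,-1,-1,-1,-1,-1]}'
cat > st.py <<'E'
from h import *
o=telemetry.get_obs();a=np.radians(16.8);Rm=np.array([[np.cos(a),np.sin(a)],[-np.sin(a),np.cos(a)]])
p=o["tcp_pos"]*1000;j=Rm@(p[:2]-[579.2,-73]);f=Rm@o["contact_force"][:2]
X=q(o["tool_rot"]).as_matrix()[:,0]
print("t",o["t"],"jig",j.round(2),"z",p[2].round(2),"Fjig",f.round(2),"Fz",o["contact_force"][2].round(2),"yaw",np.degrees(np.arctan2(X[1],X[0])).round(2)%360)
E
python3 st.py
```

```text
t: 14.0
tcp_pos: [0.6256, -0.2266, 0.1994]
tool_rot: [0.001, 0.749, -0.662, 0.001]
contact_force: [0.3, 0.4, 0.6]
opening: 0.0
t: 14.8
tcp_pos: [0.6257, -0.2219, 0.1219]
tool_rot: [-0.0, 0.806, -0.591, 0.001]
contact_force: [0.5, -0.0, 0.9]
opening: -0.0001
t 14.8 jig [   1.49 -155.99] z 121.86 Fjig [ 0.48 -0.15] Fz 0.9 yaw 287.5
```

```bash
python3 -m jog '{"travel":[[0,0.05,0.4],[0,0.05,0.9],[0,0.05,1.4],[0,0.05,1.8],[0,0.05,2.1],[0,0.05,2.25],[0,0.05,2.33],[0,0.05,2.33]],"dr":[[0,0,0.14],[0,0,0.14],[0,0,0.14],[0,0,0.14],[0,0,0.14],[0,0,0.14],[0,0,0.14],[0,0,0.14]],"fingers":[-1,-1,-1,-1,-1,-1,-1,-1]}'
python3 st.py
python3 -m jog '{"travel":[[-0.05,0,0],[-0.1,0,0],[-0.15,0,0],[-0.2,0,0],[-0.25,0,0],[-0.3,0,0],[-0.35,0,0],[-0.4,0,0]],"dr":[[0,0,0],[0,0,0],[0,0,0],[0,0,0],[0,0,0],[0,0,0],[0,0,0],[0,0,0]],"fingers":[-1,-1,-1,-1,-1,-1,-1,-1]}'
python3 st.py
```

```text
t: 15.6
tcp_pos: [0.6233, -0.2223, 0.0278]
tool_rot: [-0.0, 0.803, -0.596, 0.0]
contact_force: [-0.1, 0.3, -0.6]
opening: -0.0
t 15.6 jig [  -0.91 -155.66] z 27.76 Fjig [-0.02  0.28] Fz -0.59 yaw 286.8
t: 16.4
tcp_pos: [0.6184, -0.2066, 0.0275]
tool_rot: [0.0, 0.803, -0.596, -0.0]
contact_force: [0.8, -0.5, 1.1]
opening: 0.0002
t 16.4 jig [  -1.13 -139.26] z 27.47 Fjig [ 0.65 -0.71] Fz 1.07 yaw 286.8
```

```bash
python3 -m jog '{"travel":[[-0.05,0,0],[-0.1,0,0],[-0.16,0,0],[-0.22,0,0],[-0.28,0,0],[-0.34,0,0],[-0.4,0,0],[-0.45,0,0]],"dr":[[0,0,0],[0,0,0],[0,0,0],[0,0,0],[0,0,0],[0,0,0],[0,0,0],[0,0,0]],"fingers":[-1,-1,-1,-1,-1,-1,-1,-1]}' >/dev/null
python3 st.py
python3 -m jog '{"travel":[[-0.05,0,0],[-0.1,0,0],[-0.16,0,0],[-0.22,0,0],[-0.28,0,0],[-0.34,0,0],[-0.4,0,0],[-0.45,0,0]],"dr":[[0,0,0],[0,0,0],[0,0,0],[0,0,0],[0,0,0],[0,0,0],[0,0,0],[0,0,0]],"fingers":[-1,-1,-1,-1,-1,-1,-1,-1]}' >/dev/null
python3 st.py
```

```text
t 17.2 jig [  -1.11 -121.2 ] z 27.48 Fjig [-0.21 -0.77] Fz -1.3 yaw 286.81
t 18.0 jig [  -1.11 -103.21] z 27.48 Fjig [-0.62 -1.22] Fz -1.28 yaw 286.81
```

```bash
cat > bar.py <<'E'
from h import *
vv,uu=np.mgrid[0:384,0:512]; uv=np.c_[uu.ravel(),vv.ravel()].astype(float)
a=np.radians(16.8);Rm=np.array([[np.cos(a),np.sin(a)],[-np.sin(a),np.cos(a)]])
for n in("scene","side"):
    cc=cam(n);oo,d,_=ray(cc,uv);P=oo+d*cc["z_map"].ravel()[:,None]
    J=np.c_[(P[:,:2]*1000-[579.2,-73])@Rm.T,P[:,2]*1000]
    hsv=cv2.cvtColor(cc["frame"],cv2.COLOR_BGR2HSV).reshape(-1,3)
    s=(abs(J[:,0])<9)&(J[:,2]>34)&(J[:,2]<45)&(J[:,1]>-175)&(J[:,1]<54)&(hsv[:,2]>90)
    h,e=np.histogram(J[s,1],np.arange(-176,56,4));print(n,J[s,1].min(),[(int(x),int(k)) for x,k in zip(e,h) if k])
    k=(abs(J[:,0])<15)&(abs(J[:,1]-132)<15);print("knob top z",np.percentile(J[k,2],[50,90]).round(1))
E
python3 bar.py
```

```text
scene -85.12648877426291 [(-88, 1), (-84, 1), (-80, 7), (-76, 12), (-72, 14), (-68, 14), (-64, 11), (-60, 11), (-56, 12), (-52, 14), (-48, 12), (-44, 14), (-40, 13), (-36, 11), (-32, 13), (-28, 13), (-24, 12), (-20, 10), (-16, 14), (-12, 12), (-8, 12), (28, 6), (32, 12), (36, 9), (40, 8), (44, 6), (48, 7)]
knob top z [139.6 141.8]
side -83.43537300358561 [(-84, 1), (-80, 2), (-76, 4), (-72, 3), (-68, 3), (-64, 3), (-60, 4), (-56, 5), (-52, 9), (-48, 11), (-44, 7), (-40, 9), (-36, 10), (-32, 8), (-28, 9), (-24, 8), (-20, 9), (-16, 9), (-12, 10), (-8, 7), (28, 2), (32, 9), (36, 6), (40, 3), (44, 2), (48, 6)]
knob top z [138.  140.4]
```

```bash
python3 -m jog '{"travel":[[-0.03,0,0],[-0.06,0,0],[-0.09,0,0],[-0.12,0,0],[-0.15,0,0],[-0.18,0,0],[-0.2,0,0],[-0.21,0,0]],"dr":[[0,0,0],[0,0,0],[0,0,0],[0,0,0],[0,0,0],[0,0,0],[0,0,0],[0,0,0]],"fingers":[-1,-1,-1,-1,-1,-1,-1,-1]}' >/dev/null
python3 st.py
python3 -m jog '{"travel":[[-0.005,0,0],[-0.01,0,0],[-0.015,0,0],[-0.02,0,0],[-0.025,0,0],[-0.03,0,0],[-0.035,0,0],[-0.04,0,0]],"dr":[[0,0,0],[0,0,0],[0,0,0],[0,0,0],[0,0,0],[0,0,0],[0,0,0],[0,0,0]],"fingers":[-1,-1,-1,-1,-1,-1,-1,-1]}' >/dev/null
python3 st.py
```

```text
t 18.9 jig [ -1.08 -95.04] z 27.54 Fjig [ 0.17 -1.5 ] Fz 0.64 yaw 286.8
t 19.7 jig [ -1.09 -93.48] z 27.52 Fjig [ 0.25 -0.72] Fz 1.45 yaw 286.8
```

```bash
python3 -m jog '{"travel":[[-0.005,0,0],[-0.01,0,0],[-0.015,0,0],[-0.02,0,0],[-0.025,0,0],[-0.03,0,0],[-0.035,0,0],[-0.04,0,0]],"dr":[[0,0,0],[0,0,0],[0,0,0],[0,0,0],[0,0,0],[0,0,0],[0,0,0],[0,0,0]],"fingers":[-1,-1,-1,-1,-1,-1,-1,-1]}' >/dev/null
python3 st.py
```

```text
t 20.5 jig [ -1.1  -91.87] z 27.51 Fjig [-0.48 -1.32] Fz 0.23 yaw 286.8
```

```bash
python3 -m jog '{"travel":[[-0.005,0,0],[-0.01,0,0],[-0.015,0,0],[-0.02,0,0],[-0.025,0,0],[-0.03,0,0],[-0.03,0,0],[-0.03,0,0]],"dr":[[0,0,0],[0,0,0],[0,0,0],[0,0,0],[0,0,0],[0,0,0],[0,0,0],[0,0,0]],"fingers":[-1,-1,-1,-1,-1,-1,-1,-1]}' >/dev/null
python3 st.py
```

```text
t 21.3 jig [ -1.08 -90.62] z 27.5 Fjig [ 0.16 -1.23] Fz 1.41 yaw 286.8
```

```bash
python3 -m jog '{"travel":[[-0.005,0,0],[-0.01,0,0],[-0.015,0,0],[-0.02,0,0],[-0.025,0,0],[-0.03,0,0],[-0.03,0,0],[-0.03,0,0]],"dr":[[0,0,0],[0,0,0],[0,0,0],[0,0,0],[0,0,0],[0,0,0],[0,0,0],[0,0,0]],"fingers":[-1,-1,-1,-1,-1,-1,-1,-1]}' >/dev/null
python3 st.py
```

```text
t 22.1 jig [ -1.11 -89.43] z 27.48 Fjig [ 0.39 -1.19] Fz 1.1 yaw 286.8
```

```bash
python3 -m jog '{"travel":[[-0.005,0,0],[-0.01,0,0],[-0.015,0,0],[-0.02,0,0],[-0.025,0,0],[-0.03,0,0],[-0.03,0,0],[-0.03,0,0]],"dr":[[0,0,0],[0,0,0],[0,0,0],[0,0,0],[0,0,0],[0,0,0],[0,0,0],[0,0,0]],"fingers":[-1,-1,-1,-1,-1,-1,-1,-1]}' >/dev/null
python3 st.py
python3 - <<'E'
from h import *
a=cam("scene");b=cam("side")
def crop(c,P,r=45):
    u,v=project(c,jigw(P))[0].astype(int);return cv2.resize(c["frame"][v-r:v+r,u-r:u+r],(400,400),interpolation=cv2.INTER_CUBIC)
cv2.imwrite("pics/b1.png",np.hstack([crop(a,[0,0,40]),crop(b,[0,0,40])]))
E
```

```text
t 22.9 jig [ -1.02 -89.29] z 27.63 Fjig [-0.93 -5.62] Fz -0.96 yaw 286.77
```

View pics/b1.png

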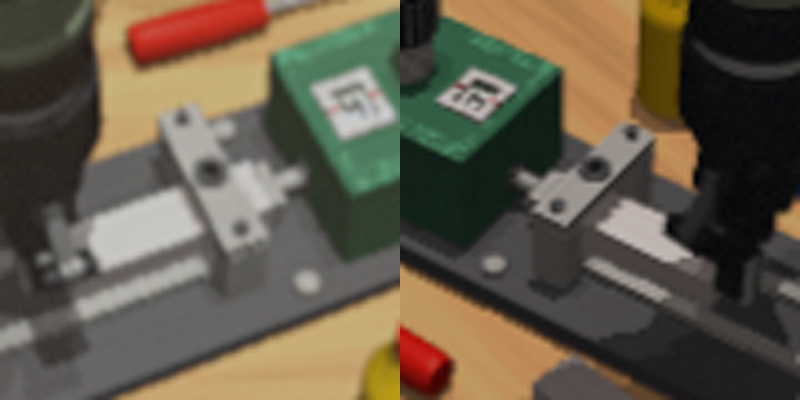

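The push force rose to 5.6 N and travel stalled at y = -89.3. The picture shows the bar through the bridge at left crop (255,190), up against the stop, and the 4 in the window at (350,100). I'll back off, rise, and check.

```bash
python3 -m jog '{"travel":[[0.05,0,0],[0.2,0,0],[0.5,0,0],[0.7,0,0],[0.7,0,-0.5],[0.7,0,-1.5],[0.7,0,-2.6],[0.7,0,-3.6]],"dr":[[0,0,0],[0,0,0],[0,0,0],[0,0,0],[0,0,0],[0,0,0],[0,0,0],[0,0,0]],"fingers":[-1,-1,-1,-1,-1,-1,-1,-1]}' >/dev/null
python3 -m jog '{"travel":[[0.5,0,0],[1,0,0],[1.5,0,0],[2,0,0],[2,0,0],[2,0,0],[2,0,0],[2,0,0]],"dr":[[0,0,0],[0,0,0],[0,0,0],[0,0,0],[0,0,0],[0,0,0],[0,0,0],[0,0,0]],"fingers":[-1,-1,-1,-1,-1,-1,-1,-1]}' >/dev/null
python3 st.py; python3 bar.py
python3 - <<'E'
from h import *
a=cam("scene");b=cam("wrist")
def crop(c,P,r=55):
    u,v=project(c,jigw(P))[0].astype(int);return cv2.resize(c["frame"][max(v-r,0):v+r,u-r:u+r],(400,400),interpolation=cv2.INTER_CUBIC)
cv2.imwrite("pics/b2.png",np.hstack([crop(a,[0,10,40]),cv2.resize(b["frame"],(400,400))]))
E
```

```text
t 24.6 jig [  -1.02 -195.34] z 171.51 Fjig [0.31 0.66] Fz -1.47 yaw 286.85
scene -79.5759289281611 [(-80, 14), (-76, 12), (-72, 13), (-68, 12), (-64, 13), (-60, 11), (-56, 11), (-52, 13), (-48, 13), (-44, 10), (-40, 12), (-36, 12), (-32, 11), (-28, 14), (-24, 9), (-20, 13), (-16, 11), (-12, 13), (-8, 13), (20, 10), (24, 11), (28, 10), (32, 11), (36, 12), (40, 7), (44, 6), (48, 8)]
knob top z [139.6 141.7]
side -77.67815818478317 [(-80, 3), (-76, 10), (-72, 8), (-68, 9), (-64, 11), (-60, 7), (-56, 11), (-52, 9), (-48, 7), (-44, 11), (-40, 9), (-36, 5), (-32, 11), (-28, 8), (-24, 6), (-20, 8), (-16, 7), (-12, 9), (-8, 7), (-4, 1), (28, 4), (32, 8), (36, 7), (40, 3), (44, 3), (48, 4)]
knob top z [137.3 141. ]
```

View pics/b2.png

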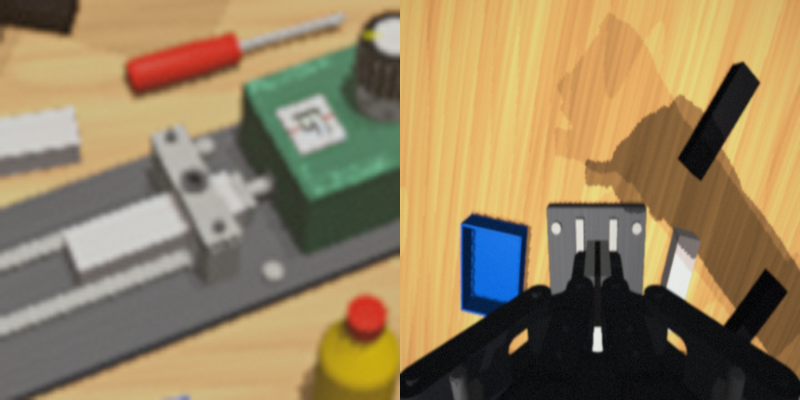

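```bash
python3 -c "
from rig import ctrl
print(ctrl.sign_off())"
```

```text
the job is handed in; nothing more can be done
None
```

I set the counter to 4 and slid the bar home against the stop, then handed the job in at about 25 s; no verdict came back.

- **Knob:** The dogs met tip to tip at first, with a total push of at most about 13 N at the readings. A small turn let them drop in, and I then turned the knob until the 4 stood in the window. It sprang back up on release: its top measured 139.6 mm in one view and 137.3 mm in the other, against 140 mm nominal.
- **Drum:** The 4 is within about 0.05 rad of mid-window, even ignoring the camera's parallax; the limit is 0.12 rad.
- **Bar:** I pushed it with shut fingertips until the force rose to about 5.6 N and it stopped moving. Its rear end measured y ≈ -79.6 mm (scene camera) and -77.7 mm (side camera), putting its front end within about 2 mm of the stop's face, which I placed at roughly y = 30 mm. The stalled push is the firmest evidence of contact, because the bridge hid the front end from above.
- **Other things:** I didn't touch the oil bottle, tray, screwdriver or spare bar. The arm ended clear of everything.

I viewed 8 of the 10 pictures. Two checks were weak: the first depth reading of the knob height was spoiled by the gripper in view and had to be repeated, and the two cameras differed by about 2 mm throughout.

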